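# Push a spent cap through the sprung scrap flap

## Task

Push the loose twist cap that lies on the prep station through the self-closing scrap flap into the drawer below: press the flap open with one finger while the cap is still on the worktop behind it, keep it held down, and with the other finger push the cap over the edge into the opening. Do not pick up or pinch the cap and do not shove it onto the shut flap; leave everything else where it stands, and finally let the flap spring shut with the cap inside.

Things in the scene. Friction and masses are not known exactly. Their poses are not given: they have to be found in the camera images.
- station: Prep station, fixed on the counter: an oak-veneer box 370 mm deep (x) and 440 mm broad (y) with a 20 mm white quartz worktop, level and bare round the flap, 160 mm above the counter. A shallow drawer inside has its floor about 135 mm below the worktop. Origin: centre of its underside; +x points away from its front (drawer handle at -x), +y to its left, z up.
- chute_edge (a point): Middle of the rear edge of the flap opening, level with the worktop, axes as the station's. From here the opening runs 140 mm towards -x and 80 mm to either side in y; the worktop reaches 200 mm behind this point (+x) and 30 mm in front of the opening. The steel frame round the opening and the shut flap are flush with the worktop.
- flap (a joint): Angle (rad) of the steel flap filling the opening, hinged along the FRONT (-x) edge of the opening: 0 is shut and flush, positive swings its rear edge down, 1.0 is the stop. A spring shuts it when let go: about 1 N starts it at the rear edge, 2 to 5 N farther open or nearer the hinge; the cap's weight does not open it. Pressed 35 mm deep it opens 0.27 rad near the rear edge, 0.46 half-way.
- flap_lip (a point): Middle of the flap's free rear edge, on its upper face, moving with the flap (a plate 137 mm long in x, 156 mm wide in y, 3 mm thick). Shut, it lies 2 mm in front of chute_edge.
- cap: The loose twist cap: a plain aluminium disc with a ribbed skirt, 38 mm across and 15 mm high, about 18 g, lying flat on the station's worktop behind the flap, 35 to 105 mm behind the opening's rear edge and within the flap's width. Origin at the centre of its underside, z up. It is the only cap not on a jar.
- jar_1: empty amber glass jar with its twist cap screwed on, 52 mm across and 85 mm tall, origin at the centre of its underside; stands on the station's worktop to one side of the flap and cap.
- jar_2: empty amber glass jar with its twist cap screwed on, 52 mm across and 85 mm tall, origin at the centre of its underside; stands on the station's worktop to one side of the flap and cap.
- jar_3: empty amber glass jar with its twist cap screwed on, 52 mm across and 85 mm tall, origin at the centre of its underside; stands on the counter left of the station.
- pinch_bowl: small white ceramic bowl, 64 mm across and 28 mm high, on a rear corner of the station's worktop, origin at the centre of its underside.
- mortar: grey stoneware mortar, 130 mm across and 85 mm tall, on the counter right of the station, origin at the centre of its underside.
- pestle: grey stoneware pestle lying on the counter near the mortar, 143 mm long along its x, 37 mm thick, origin on its underside near the middle.
- spatula: wooden spatula lying on the counter at the left, along its x, origin on its underside.

How it is judged:
By the outcome, as a careful person would: the job done as asked, in the order asked, and still so for the second after the job is handed in, with the robot touching nothing.
It also fails if it takes over 51 s, if anything falls off the work surface, if the arm or the gripper's body presses on something with over 40 N, if the wrist force passes 120 N, or if a joint passes its speed limit or range.

## Robot

A 6-joint arm with a two-finger parallel gripper is mounted at the origin on the work surface. World frame = base frame: x ahead of the robot, y to its left, z up, the work surface at z = 0. Lengths are in mm, angles in rad, forces in N, time in s.
With the tool pointing down it reaches from about 325 to 850 mm from the base axis. Payload 15.5 kg.
Tool frame: the origin (TCP) lies at the very end of the fingers, on their centre line; the grasp point (between the pads) lies 19 mm behind it; z points along the fingers, y is the line along which they close (so a half turn about z gives the same grasp; the last joint's range is limited). The gripper opens to 91 mm and grips with 3 to 60 N. Pads are 32 mm wide; open, the fingers measure 118 mm over their backs; the gripper's body (76 mm by 178 mm) begins 60 mm behind the grasp point.
Start: joints at [1.065, 0.494, 1.345, -0, 1.302, -0.096], TCP at [249.585, 573.004, 213.915] pointing down, gripper open.
Joint ranges: [-2.91, 2.91], [-0.82, 2.16], [0.22, 2.67], [-1.22, 4.37], [0.12, 2.79], [-3.08, 3.08]. Speed limits (rad/s): [1.89, 1.89, 2.57, 3.01, 3.01, 3.01].

## Interface

Orientations are given as a rotation vector (axis times angle).
In Python, from rig import env gives the robot as it stands.
- The arm moves only by the tool carry_out, never from a script. Its argument "rows" is a list of rows, each a list of 5 numbers: the opening, from 0 (shut) to 1 (fully open), then the shift along the tool's x, y, z scaled (see below), then the turn about the tool's z scaled (see below). A call has 1 to 8 rows; each row is the pose to reach, as a shift and turn from the pose commanded when the call began, along the tool's axes at that moment, turning the shorter way round; what a row does not reach only later rows make up. The controller multiplies each number of a shift by 150 mm and each number of a turn by 180 degrees. A row lasts 1/12 s, in which the tool goes at most 41.7 mm and 7.16 degrees, less where a joint would pass 70% of its speed; a pose out of reach is approached as far as the arm can. A call with a number of a shift or a turn outside -1 to 1 is refused whole. A call with a gripper value outside its range is refused whole. The fingers move at their own pace and stop on an object; "force" is the grip in N (left out, the last holds). Time passes only in rows, so rows that repeat a pose let the fingers close. It gives the time, the measured TCP pose, the force, the opening and the grip force at its end, in the units of the state.
- env.state(): the state, without advancing time (a new reading comes with each control period).
- env.capture(name): name is "side" or "top" or "wrist"; returns (picture, depth): 384x512x3 uint8, red, green, blue; 384x512 float32, mm along the optical axis (not along the pixel's ray), 0 where there is no reading.
- env.camera_info(name): a dict with "intrinsics" (3x3 intrinsics, pixels), "rvec" (rotation vector, rad) and "tvec" (3), from world to camera coordinates, as OpenCV has them. Camera axes: x right, y down, z forward; pixel columns grow to the right and rows downward; lengths in mm; the calibration is good to about 2 mm. A picture is of the moment at which its call begins: read the wrist's pose just before it. camera_info takes no time and is no camera call; for the wrist camera it gives the pose at the moment of the call.
- env.sign_off(): hands the job in; it is judged then, once.
Trained networks look in the newest picture that a camera, given by its name, has taken for a name from the list of things; names that differ only in an ending like _2 or _b are one class to them, and where a whole thing is asked for, a point or a joint stands for the part that bears it (a point fixed in the world has none). Each returns a list of dicts, best first, with "confidence" (0 to 1); they miss things now and then, are a little off and sometimes report something else, mostly with a low value. They report only what shows in the picture. A call takes as long as a camera call.
- env.search_frame(camera, thing): "extent" ([left, top, right, bottom] in pixels, round what is visible of it).
- env.cut_out(camera, thing): "mask" (384x512 bool, what is visible of it) and "extent" ([left, top, right, bottom] in pixels, round what is visible of it).
- env.mark_of(camera, thing): "uv" ([column, row] in pixels: a listed point, or the origin of a listed thing).
The state is a dict: "time": time; "joints": joint angles; "qvel": joint speeds; "tau": joint torques, N m; "tcp_pos": TCP position; "eef_rot": TCP orientation; "wrist_force": force on the tool from outside, world axes, zero at the start; "moment": the same for the moment, N m; "finger_gap": finger opening in mm; "grip_force": force on a finger pad.
Only numpy, scipy, OpenCV 4.12 (cv2) and the standard library are available. Lean on these libraries where they do the work, as an engineer would, in place of code of your own. Each camera call takes 0.05 s, during which the arm holds its last target. There are 200 camera calls.

## Working session

There is one attempt and no reset: what is moved stays moved. The work goes in short steps, Python scripts to look and compute and a tool call to move; the robot and the scene stay as the last step left them, time stands still between calls to the robot, and variables do not carry over. Pictures are saved under pics/ and viewed, at most 10 in all, crops included, and the job is handed in when it is done.

Besides the shell and the picture viewer there is one more tool, called after "Call:" as name(argument=value, ...), one argument or row to a line, values as JSON. carry_out: Moves the arm, as the interface text tells. Shifts and turns lie within -1 to 1; 1 stands for 150 mm of shift or 180 degrees of turn. Its arguments: {"type":"object","properties":{"rows":{"type":"array","items":{"type":"array","items":{"type":"number"}}},"force":{"type":"number"}},"required":["rows"]}

```bash
mkdir -p pics; cat > h.py <<'E'
import numpy as np, cv2
from rig import env
def world(name,uv,depth=None,z=None):
    i=env.camera_info(name);K=np.array(i["intrinsics"]);R=cv2.Rodrigues(np.array(i["rvec"],float))[0];t=np.array(i["tvec"],float).ravel()
    uv=np.atleast_2d(np.array(uv,float))
    r=np.c_[uv,np.ones(len(uv))]@np.linalg.inv(K).T
    c=-R.T@t; d=r@R
    s=np.atleast_1d(depth)[:,None] if depth is not None else ((z-c[2])/d[:,2])[:,None]
    return c+s*d
E
python3 - <<'E'
from h import *
a,da=env.capture("top"); b,db=env.capture("side")
cv2.imwrite("pics/a.png",a[...,::-1]); cv2.imwrite("pics/b.png",b[...,::-1])
np.save("da.npy",da)
for c,d in(("top",da),("side",db)):
  for n in("cap","chute_edge","flap_lip","station"):
    for m in env.mark_of(c,n)[:3]:
        u=m["uv"]; print(c,n,m["confidence"],np.round(u,1),world(c,u,z=160).round(1), world(c,u,depth=[d[int(u[1]),int(u[0])]]).round(1))
  for n in("cap","jar_1","pinch_bowl"):
    for m in env.cut_out(c,n)[:4]:
        k=m["mask"]&(d>0); v,u=np.nonzero(k); p=world(c,np.c_[u,v],depth=d[k]); print(c,n,m["confidence"],m["extent"],np.percentile(p,[2,50,98],axis=0).round(0).tolist())
print(env.state())
E
```

```text
top cap 0.47 [237.8 158.5] [[643.3  78.3 160. ]] [[639.9  77.9 174.7]]
top chute_edge 0.56 [242.  175.6] [[590.4  64.5 160. ]] [[590.1  64.5 161.7]]
top flap_lip 0.61 [250.  175.1] [[592.4  40.3 160. ]] [[591.9  40.3 162.3]]
top cap 0.58 [231.6, 150.6, 240.1, 164.2] [[630.0, 65.0, 162.0], [647.0, 83.0, 175.0], [666.0, 99.0, 179.0]]
top jar_1 0.85 [286.8, 160.0, 309.6, 178.3] [[585.0, -121.0, 180.0], [603.0, -98.0, 244.0], [628.0, -78.0, 248.0]]
top jar_1 0.74 [109.5, 192.2, 131.0, 216.3] [[489.0, 451.0, 15.0], [511.0, 467.0, 82.0], [532.0, 496.0, 90.0]]
top jar_1 0.71 [179.9, 147.7, 199.2, 175.7] [[600.0, 194.0, 159.0], [619.0, 214.0, 242.0], [667.0, 239.0, 249.0]]
top pinch_bowl 0.75 [183.0, 123.1, 205.8, 144.5] [[688.0, 187.0, 163.0], [719.0, 216.0, 175.0], [742.0, 240.0, 190.0]]
side cap 0.57 [268.6 173.2] [[644.4  82.6 160. ]] [[637.8  74.4 169.8]]
side chute_edge 0.93 [263.5 180.7] [[599.   60.4 160. ]] [[595.5  56.  165.4]]
side flap_lip 0.57 [263.7 181.8] [[595.5  54.7 160. ]] [[597.   56.6 157.6]]
side station 0.49 [262.2 182. ] [[589.9  57.7 160. ]] [[593.6  62.3 154.3]]
sid
[... 772 characters left out ...]
0.0], [743.0, 243.0, 194.0]]
{'time': 0.8, 'joints': array([ 1.06446665e+00,  4.93556840e-01,  1.34552718e+00,  1.95757282e-05,
        1.30252270e+00, -9.55187312e-02]), 'qvel': array([ 0.00128931,  0.0008463 ,  0.0002526 , -0.0005432 ,  0.00027576,
       -0.0011487 ]), 'tau': array([ 4.49926243e-03, -8.78665423e+01, -3.82225513e+01,  7.08970358e-02,
        4.45182330e-02, -4.18310071e-05]), 'tcp_pos': array([249.58761249, 572.98018453, 213.9325928 ]), 'eef_rot': array([-6.40775656e-01, -3.07552784e+00,  1.23114686e-05]), 'wrist_force': array([0.0738781 , 0.57862645, 0.17003177]), 'moment': array([-0.03690284,  0.02904875,  0.04101048]), 'grip_force': 0.0, 'finger_gap': 91.02517302698953}
```

```bash
python3 - <<'E'
from h import *
a=cv2.imread("pics/a.png"); c=a[100:290,150:350]; cv2.imwrite("pics/a2.png",cv2.resize(c,None,fx=3,fy=3,interpolation=cv2.INTER_CUBIC))
i=env.camera_info("top");print(i, world("top",[[256,192],[276,192]],z=160))
E
```

```text
{'intrinsics': array([[382.38595867,   0.        , 250.45289508],
       [  0.        , 382.38595867, 191.61291826],
       [  0.        ,   0.        ,   1.        ]]), 'rvec': array([ 2.1673717 , -2.13341185,  0.1651809 ]), 'tvec': array([  28.35756551,  559.64379224, 1235.15927458])} [[540.79982124  21.35268991 160.        ]
 [541.79741479 -39.07142644 160.        ]]
```

View pics/a2.png

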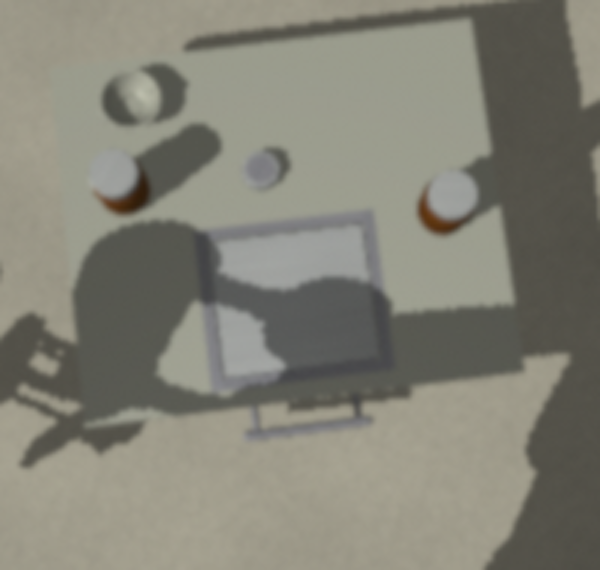

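View pics/b.png

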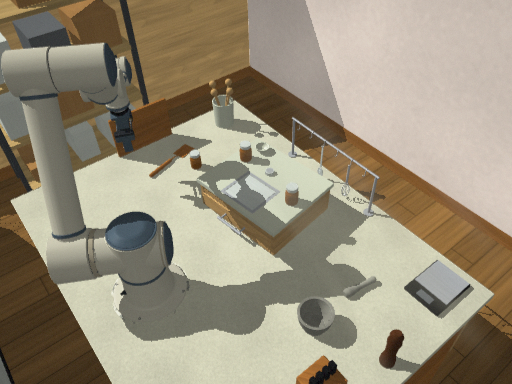

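The opening spans crop px (197,235)–(390,368) including its frame, and the cap is at about (262,168). The jars are at (120,175) and (450,195), well to either side. I'll work out the geometry next.

```bash
python3 - <<'E'
from h import *
P=np.array([[55,68],[472,18],[523,370],[85,425],[197,235],[373,210],[390,368],[215,390]])/3-1/3+[150,100]
w=world("top",P,z=160);print(w.round(1)[:,:2].tolist())
ang=lambda a,b:np.degrees(np.arctan2(*(w[b]-w[a])[[1,0]]))
print("yaw from x edges",ang(3,0),ang(2,1),ang(7,4),ang(6,5)," y edges-90",ang(1,0)-90,ang(2,3)-90,ang(5,4)-90,ang(6,7)-90)
print("centre",w[:4].mean(0),w[4:].mean(0))
da=np.load("da.npy");v,u=np.mgrid[100:290,150:350];d=da[100:290,150:350];p=world("top",np.c_[u.ravel(),v.ravel()],depth=d.ravel())
m=abs(p[:,2]-160)<9;q=p[m]
print(len(q),np.median(q[:,2]));print(cv2.minAreaRect(q[:,:2].astype(np.float32)))
E
```

```text
[[754.1, 296.5], [816.1, -134.6], [450.5, -183.2], [389.6, 250.2], [581.7, 145.2], [610.5, -32.6], [450.4, -50.5], [425.9, 123.0]]
yaw from x edges 7.243108342645792 7.573102543442968 8.12754313703579 6.392911827226773  y edges-90 8.187920725621538 8.007766902164732 9.198113950639637 8.041392125260742
centre [602.57541785  57.23512576 160.        ] [517.11420663  46.27408052 160.        ]
16178 160.30759669733345
((602.9450073242188, 58.88212585449219), (371.62237548828125, 441.1094970703125), 8.097434997558594)
```

Call:
carry_out(
  rows=[
    [1,0,0,-0.27,0],
    [1,0,0,-0.54,0],
    [1,0,0,-0.8,0],
    [1,0,0,-1,0],
    [1,0,0,-1,0],
  ],
)

```text
time: 1.22
tcp_pos: [250.5, 574.8, 370.9]
eef_rot: [0.64, 3.073, 0.015]
wrist_force: [0.4, 0.0, -0.5]
finger_gap: 91.0
grip_force: 0.0
```

```bash
cat >> h.py <<'E'
a8=np.radians(8.0); X=np.array([np.cos(a8),np.sin(a8),0]);Y=np.array([-X[1],X[0],0]);EDGE=np.array([588.1,56.,160])
def st(p): d=np.array(p)-EDGE; return np.array([d@X,d@Y,d[2]]).round(1)
def wd(x,y,z): return EDGE+x*X+y*Y+[0,0,z]
def plan(t):
    s=env.state();R=cv2.Rodrigues(np.array(s["eef_rot"]))[0]
    print("axes",R.T.round(3).tolist(),"shift/150",(R.T@(t-s["tcp_pos"])/150).round(3),"edge frame",st(s["tcp_pos"]),"t",s["time"],"q",np.array(s["joints"]).round(3),"F",np.array(s["wrist_force"]).round(1))
    print("tool y turn to station x (deg about tool z)",np.degrees(np.arctan2(R[:,0]@X*-1,R[:,1]@X)).round(2))
E
python3 -c "
from h import *
plan(wd(0,25,210))"
```

```text
axes [[-0.917, 0.399, -0.001], [0.399, 0.917, 0.01], [0.005, 0.009, -1.0]] shift/150 [-3.357 -2.13  -0.012] edge frame [-262.1  560.7  210.9] t 1.2167 q [ 1.065  0.391  1.094  0.     1.646 -0.096] F [ 0.4  0.  -0.5]
tool y turn to station x (deg about tool z) 58.47
```

Call:
carry_out(
  rows=[
    [1,-0.23,-0.15,0,0],
    [1,-0.46,-0.3,0,0],
    [1,-0.69,-0.44,0,0],
    [1,-0.92,-0.59,0,0],
    [1,-1,-0.64,0,0],
  ],
)

```text
time: 1.63
tcp_pos: [350.8, 421.4, 364.1]
eef_rot: [0.644, 3.074, -0.001]
wrist_force: [0.5, 0.3, 1.0]
finger_gap: 91.1
grip_force: 0.0
```

Call:
carry_out(
  rows=[
    [1,-0.23,-0.15,0,0],
    [1,-0.46,-0.3,0,0],
    [1,-0.69,-0.44,0,0],
    [1,-0.92,-0.59,0,0],
    [1,-1,-0.64,0,0],
  ],
)

```text
time: 2.05
tcp_pos: [450.1, 273.3, 363.9]
eef_rot: [0.644, 3.074, -0.001]
wrist_force: [-0.0, 0.3, -0.2]
finger_gap: 91.0
grip_force: 0.0
```

Call:
carry_out(
  rows=[
    [1,-0.23,-0.15,0,0.04],
    [1,-0.46,-0.3,0,0.08],
    [1,-0.69,-0.44,0,0.12],
    [1,-0.92,-0.59,0,0.16],
    [1,-1,-0.64,0,0.2],
    [1,-1,-0.64,0,0.24],
    [1,-1,-0.64,0,0.28],
    [1,-1,-0.64,0,0.325],
  ],
)

```text
time: 2.72
tcp_pos: [547.3, 128.7, 363.7]
eef_rot: [-2.045, -2.384, 0.0]
wrist_force: [0.7, 0.8, 0.1]
finger_gap: 91.0
grip_force: 0.0
```

```bash
python3 -c "
from h import *
plan(wd(0,25,210))"
```

```text
axes [[-0.152, 0.988, 0.0], [0.988, 0.152, -0.0], [-0.0, 0.0, -1.0]] shift/150 [-0.354  0.197 -0.042] edge frame [-30.3  77.7 203.7] t 2.7167 q [ 0.125  0.294  1.26   0.     1.588 -0.028] F [0.7 0.8 0.1]
tool y turn to station x (deg about tool z) 0.76
```

Call:
carry_out(
  rows=[
    [1,0,0.2,-0.2,0.004],
    [1,0,0.4,-0.4,0.004],
    [1,0,0.6,-0.6,0.004],
    [1,0,0.8,-0.8,0.004],
    [1,0,1,-1,0.004],
    [1,0,1,-1,0.004],
  ],
)

```text
time: 3.22
tcp_pos: [696.7, 153.4, 515.4]
eef_rot: [2.051, 2.378, 0.002]
wrist_force: [0.9, -0.2, -0.3]
finger_gap: 91.5
grip_force: 0.0
```

Call:
carry_out(
  rows=[
    [1,0,0.2,-0.2,0],
    [1,0,0.4,-0.4,0],
    [1,0,0.6,-0.6,0],
    [1,0,0.8,-0.8,0],
    [1,0,1,-1,0],
    [1,0,1,-1,0],
  ],
)

```text
time: 3.72
tcp_pos: [719.6, 151.2, 548.3]
eef_rot: [2.038, 2.363, 0.041]
wrist_force: [0.5, 0.3, 0.6]
finger_gap: 91.1
grip_force: 0.0
```

```bash
python3 -c "
from h import *
plan(wd(0,25,210))"
```

```text
axes [[-0.147, 0.989, 0.002], [0.989, 0.147, 0.033], [0.033, 0.007, -0.999]] shift/150 [-0.334 -0.998  1.155] edge frame [143.5  76.  388.3] t 3.7167 q [ 0.125  0.635  0.22   0.003  2.254 -0.021] F [0.5 0.3 0.6]
tool y turn to station x (deg about tool z) 0.45
```

Call:
carry_out(
  rows=[
    [1,0,1,0,0],
    [1,0,1,0,0],
    [1,0,1,0,0],
    [1,0,1,0,0],
    [1,0,1,0,0],
    [1,0,1,0,0],
    [1,0,1,0,0],
    [1,0,1,0,0],
  ],
)

```text
time: 4.38
tcp_pos: [781.2, 156.2, 487.0]
eef_rot: [2.026, 2.349, 0.078]
wrist_force: [0.5, -0.1, 0.9]
finger_gap: 91.3
grip_force: 0.0
```

```bash
python3 -c "
from h import *
plan(wd(0,25,210))"
```

```text
axes [[-0.147, 0.989, 0.003], [0.987, 0.147, 0.064], [0.062, 0.013, -0.998]] shift/150 [-0.308 -1.417  0.69 ] edge frame [205.1  72.4 327. ] t 4.3833 q [ 0.12   0.717  0.22   0.006  2.141 -0.024] F [ 0.5 -0.1  0.9]
tool y turn to station x (deg about tool z) 0.46
```

Call:
carry_out(
  rows=[
    [1,0,-1,0,0],
    [1,0,-1,0,0],
    [1,0,-1,0,0],
    [1,0,-1,0,0],
    [1,0,-1,0,0],
  ],
)

```text
time: 4.8
tcp_pos: [627.3, 133.7, 477.7]
eef_rot: [2.026, 2.35, 0.076]
wrist_force: [-0.2, -0.4, 0.7]
finger_gap: 90.9
grip_force: 0.0
```

```bash
python3 -c "
from h import *
plan(wd(0,25,210))"
```

```text
axes [[-0.147, 0.989, 0.003], [0.987, 0.147, 0.061], [0.06, 0.012, -0.998]] shift/150 [-0.31  -0.377  0.695] edge frame [ 49.6  71.5 317.7] t 4.8 q [ 0.114  0.369  0.864  0.006  1.848 -0.032] F [-0.2 -0.4  0.7]
tool y turn to station x (deg about tool z) 0.47
```

```bash
python3 - <<'E'
from h import *
da=np.load("da.npy");v,u=np.mgrid[0:384,0:512];k=da>0
p=world("top",np.c_[u[k],v[k]],depth=da[k])
for x in range(700,1100,50):
    print(x,[int(np.max(p[(p[:,0]>=x)&(p[:,0]<x+50)&(p[:,1]>=y)&(p[:,1]<y+50)][:,2],initial=-1)) for y in range(-150,350,50)])
E
```

```text
700 [166, 165, 169, 166, 167, 165, 189, 193, 166, 6]
750 [164, 168, 167, 165, 167, 167, 165, 166, 164, 5]
800 [165, 163, 160, 5, 4, 8, 7, 8, 6, 6]
850 [54, 6, 6, 7, 7, 7, 7, 7, 6, 6]
900 [224, 223, 227, 226, 225, 223, 224, 223, 224, 7]
950 [5, 6, 5, 5, 7, 6, 6, 6, 6, 8]
1000 [-1, -1, -1, -1, -1, -1, -1, -1, -1, -1]
1050 [-1, -1, -1, -1, -1, -1, -1, -1, -1, -1]
```

Call:
carry_out(
  rows=[
    [1,-0.1,0.2,0.2,0],
    [1,-0.2,0.4,0.4,0],
    [1,-0.3,0.6,0.6,0],
    [1,-0.3,0.8,0.6,0],
    [1,-0.3,1,0.6,0],
    [1,-0.3,1,0.6,0],
  ],
)

```text
time: 5.3
tcp_pos: [797.0, 112.7, 393.2]
eef_rot: [2.028, 2.35, 0.075]
wrist_force: [-0.7, -0.3, -1.0]
finger_gap: 91.3
grip_force: 0.0
```

Call:
carry_out(
  rows=[
    [1,0,1,0,0],
    [1,0,1,0,0],
    [1,0,1,0,0],
    [1,0,1,0,0],
  ],
)

```text
time: 5.63
tcp_pos: [871.8, 125.0, 371.5]
eef_rot: [2.014, 2.335, 0.11]
wrist_force: [-0.0, 0.3, -0.3]
finger_gap: 91.2
grip_force: 0.0
```

Call:
carry_out(
  rows=[
    [1,0,1,0,0],
    [1,0,1,0,0],
    [1,0,1,0,0],
  ],
)

```text
time: 5.88
tcp_pos: [899.8, 129.4, 349.5]
eef_rot: [1.993, 2.311, 0.158]
wrist_force: [-0.5, -0.4, -0.6]
finger_gap: 91.1
grip_force: 0.0
```

Call:
carry_out(
  rows=[
    [1,0,1,-0.3,0],
    [1,0,1,-0.3,0],
    [1,0,1,-0.3,0],
  ],
)

```text
time: 6.13
tcp_pos: [912.6, 131.6, 350.7]
eef_rot: [1.976, 2.291, 0.199]
wrist_force: [0.1, 0.6, -0.1]
finger_gap: 91.4
grip_force: 0.0
```

```bash
python3 -c "
from h import *
plan(wd(0,25,210))"
```

```text
axes [[-0.147, 0.989, 0.003], [0.975, 0.144, 0.17], [0.167, 0.028, -0.986]] shift/150 [-0.014 -2.159 -0.502] edge frame [331.9  29.7 190.7] t 6.1333 q [ 0.073  0.889  0.22   0.016  1.863 -0.069] F [ 0.1  0.6 -0.1]
tool y turn to station x (deg about tool z) 0.46
```

Call:
carry_out(
  rows=[
    [1,0,1,-0.2,0],
    [1,0,1,-0.2,0],
    [1,0,1,-0.2,0],
    [1,0,1,-0.2,0],
  ],
)

```text
time: 6.47
tcp_pos: [928.8, 134.4, 344.5]
eef_rot: [1.96, 2.272, 0.237]
wrist_force: [0.8, -0.7, -0.2]
finger_gap: 90.8
grip_force: 0.0
```

Call:
carry_out(
  rows=[
    [1,0,1,-0.2,0],
    [1,0,1,-0.2,0],
    [1,0,1,-0.2,0],
    [1,0,1,-0.2,0],
  ],
)

```text
time: 6.8
tcp_pos: [943.4, 136.9, 343.8]
eef_rot: [1.941, 2.25, 0.278]
wrist_force: [0.0, -0.8, -0.2]
finger_gap: 91.0
grip_force: 0.0
```

Call:
carry_out(
  rows=[
    [1,0,1,-0.2,0],
    [1,0,1,-0.2,0],
    [1,0,1,-0.2,0],
    [1,0,1,-0.2,0],
  ],
)

```text
time: 7.13
tcp_pos: [956.2, 139.0, 347.7]
eef_rot: [1.922, 2.228, 0.319]
wrist_force: [-0.5, 0.2, -0.4]
finger_gap: 91.2
grip_force: 0.0
```

```bash
python3 -c "
from h import *
plan(wd(0,25,210))"
```

```text
axes [[-0.147, 0.989, 0.003], [0.95, 0.14, 0.278], [0.275, 0.043, -0.96]] shift/150 [-0.02  -2.367 -0.841] edge frame [376.1  31.  187.7] t 7.1333 q [ 0.074  0.903  0.221  0.023  1.737 -0.066] F [-0.5  0.2 -0.4]
tool y turn to station x (deg about tool z) 0.46
```

Call:
carry_out(
  rows=[
    [1,0,1,-0.1,0],
    [1,0,1,-0.1,0],
    [1,0,1,-0.1,0],
    [1,0,1,-0.1,0],
  ],
)

```text
time: 7.47
tcp_pos: [971.9, 141.6, 345.6]
eef_rot: [1.903, 2.205, 0.359]
wrist_force: [0.3, 0.1, -0.7]
finger_gap: 91.7
grip_force: 0.0
```

Call:
carry_out(
  rows=[
    [1,0,1,-0.1,0],
    [1,0,1,-0.1,0],
    [1,0,1,-0.1,0],
    [1,0,1,-0.1,0],
  ],
)

```text
time: 7.8
tcp_pos: [985.6, 143.9, 348.7]
eef_rot: [1.883, 2.182, 0.399]
wrist_force: [-0.5, -0.1, 0.1]
finger_gap: 91.4
grip_force: 0.0
```

Call:
carry_out(
  rows=[
    [1,0,1,-0.1,0],
    [1,0,1,-0.1,0],
    [1,0,1,-0.1,0],
    [1,0,1,-0.1,0],
  ],
)

```text
time: 8.13
tcp_pos: [997.4, 145.9, 355.6]
eef_rot: [1.862, 2.158, 0.439]
wrist_force: [-0.5, -0.6, 0.3]
finger_gap: 91.2
grip_force: 0.0
```

```bash
python3 -c "
from h import *
plan(wd(60,25,210))"
```

```text
axes [[-0.147, 0.989, 0.002], [0.912, 0.134, 0.389], [0.384, 0.059, -0.921]] shift/150 [-0.028 -2.161 -1.016] edge frame [417.9  32.  195.6] t 8.1333 q [ 0.076  0.909  0.221  0.03   1.613 -0.064] F [-0.5 -0.6  0.3]
tool y turn to station x (deg about tool z) 0.48
```

Call:
carry_out(
  rows=[
    [1,0,-0.25,-0.11,0],
    [1,-0.02,-0.5,-0.23,0],
    [1,-0.02,-0.75,-0.35,0],
    [1,-0.03,-1,-0.47,0],
  ],
)

```text
time: 8.47
tcp_pos: [866.8, 122.9, 359.7]
eef_rot: [1.862, 2.158, 0.438]
wrist_force: [1.3, 0.3, 1.9]
finger_gap: 91.3
grip_force: 0.0
```

Call:
carry_out(
  rows=[
    [1,0,-0.25,-0.11,0.0015],
    [1,0,-0.5,-0.23,0.0026],
    [1,0,-0.75,-0.35,0.0026],
    [1,0,-1,-0.47,0.0026],
    [1,0,-1.0,-0.47,0.0026],
  ],
)

```text
time: 8.88
tcp_pos: [696.8, 98.2, 366.9]
eef_rot: [1.874, 2.154, 0.437]
wrist_force: [1.3, 0.3, 1.5]
finger_gap: 91.3
grip_force: 0.0
```

```bash
python3 - <<'E'
from h import *
plan(wd(60,14,150))
for c in("top","wrist"):
  a,d=env.capture(c); cv2.imwrite(f"pics/c_{c}.png",a[...,::-1])
  if c=="wrist": np.save("dw.npy",d)
  for n in("cap","chute_edge","flap_lip"):
    for m in env.mark_of(c,n)[:2]:
        u=m["uv"]; print(c,n,m["confidence"],np.round(u,1),st(world(c,u,z=160)[0]))
  for m in env.cut_out(c,"cap")[:2]:
        k=m["mask"]&(d>0); v,u=np.nonzero(k); p=world(c,np.c_[u,v],depth=d[k]);e=m["extent"]
        print(c,m["confidence"],e,"centre@z175",st(world(c,[(e[0]+e[2])/2,(e[1]+e[3])/2],z=168)[0]),[st(x).tolist() for x in np.percentile(p,[2,50,98],axis=0)])
E
```

```text
axes [[-0.14, 0.99, 0.006], [0.914, 0.127, 0.385], [0.38, 0.059, -0.923]] shift/150 [-0.087 -0.475  0.212] edge frame [113.6  26.7 206.9] t 8.8833 q [ 0.032  0.315  1.291  0.052  1.143 -0.119] F [1.3 0.3 1.5]
tool y turn to station x (deg about tool z) 0.03
top chute_edge 0.76 [244.7 178.2] [-5.5  1.   0. ]
top flap_lip 0.88 [246.7 176.7] [-1.6 -5.6  0. ]
top 0.17 [286.4, 157.5, 309.2, 177.4] centre@z175 [   6.2 -162.6    8. ] [[-27.6, -176.2, 12.2], [-6.9, -154.1, 83.7], [21.0, -137.1, 88.9]]
wrist cap 0.64 [133.4 183.4] [63.8 19.3  0. ]
wrist chute_edge 0.75 [ 68.  206.5] [-0.7  1.1  0. ]
wrist flap_lip 0.77 [ 61.3 208.8] [-7.1 -0.5  0. ]
wrist flap_lip 0.52 [ 94.2 173.4] [27.  33.3  0. ]
wrist 0.72 [113.3, 168.5, 153.3, 207.5] centre@z175 [62.6 16.1  8. ] [[42.0, 4.2, 8.7], [60.8, 19.7, 13.9], [80.2, 34.1, 15.6]]
```

View pics/c_wrist.png

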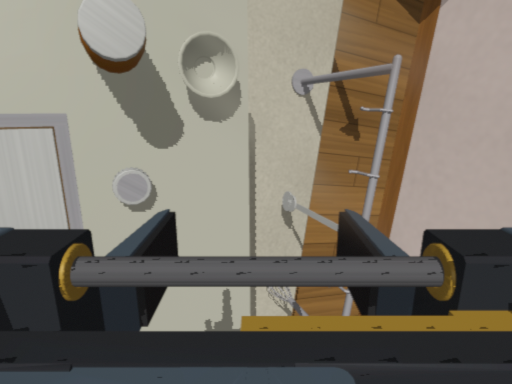

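```bash
python3 -c "
from h import *
plan(wd(155,18.5,85));plan(wd(155,18.5,27));plan(wd(116,18.5,27))"
```

```text
axes [[-0.139, 0.99, 0.006], [0.913, 0.126, 0.389], [0.384, 0.059, -0.921]] shift/150 [-0.055 -0.113  0.834] edge frame [122.   26.1 206.9] t 9.3833 q [ 0.032  0.327  1.276  0.052  1.143 -0.119] F [-0.4 -0.3  0.5]
tool y turn to station x (deg about tool z) 0.01
axes [[-0.139, 0.99, 0.006], [0.913, 0.126, 0.389], [0.384, 0.059, -0.921]] shift/150 [-0.057 -0.263  1.19 ] edge frame [122.   26.1 206.9] t 9.3833 q [ 0.032  0.327  1.276  0.052  1.143 -0.119] F [-0.4 -0.3  0.5]
tool y turn to station x (deg about tool z) 0.01
axes [[-0.139, 0.99, 0.006], [0.913, 0.126, 0.389], [0.384, 0.059, -0.921]] shift/150 [-0.057 -0.503  1.089] edge frame [122.   26.1 206.9] t 9.3833 q [ 0.032  0.327  1.276  0.052  1.143 -0.119] F [-0.4 -0.3  0.5]
tool y turn to station x (deg about tool z) 0.01
```

Call:
carry_out(
  rows=[
    [1,-0.02,-0.03,0.25,0],
    [1,-0.055,-0.06,0.5,0],
    [1,-0.055,-0.09,0.7,0],
    [1,-0.055,-0.113,0.834,0],
    [1,-0.055,-0.113,0.834,0],
  ],
)

```text
time: 9.8
tcp_pos: [737.2, 95.8, 239.7]
eef_rot: [1.876, 2.155, 0.435]
wrist_force: [-1.2, 0.2, -0.5]
finger_gap: 91.3
grip_force: 0.0
```

```bash
python3 -c "
from h import *
plan(wd(155,18.5,27));plan(wd(116,18.5,27))"
```

```text
axes [[-0.139, 0.99, 0.006], [0.915, 0.126, 0.382], [0.378, 0.059, -0.924]] shift/150 [-0.003 -0.123  0.329] edge frame [153.2  18.7  79.7] t 9.8 q [ 0.025  0.471  1.389  0.064  0.893 -0.143] F [-1.2  0.2 -0.5]
tool y turn to station x (deg about tool z) 0.0
axes [[-0.139, 0.99, 0.006], [0.915, 0.126, 0.382], [0.378, 0.059, -0.924]] shift/150 [-0.003 -0.363  0.23 ] edge frame [153.2  18.7  79.7] t 9.8 q [ 0.025  0.471  1.389  0.064  0.893 -0.143] F [-1.2  0.2 -0.5]
tool y turn to station x (deg about tool z) 0.0
```

Call:
carry_out(
  rows=[
    [1,0,-0.06,0.16,0],
    [1,0,-0.12,0.3,0],
    [1,0,-0.12,0.3,0],
    [1,0,-0.12,0.3,0],
  ],
)

```text
time: 10.13
tcp_pos: [739.4, 96.3, 197.5]
eef_rot: [1.872, 2.151, 0.441]
wrist_force: [0.6, 0.1, 0.1]
finger_gap: 91.3
grip_force: 0.0
```

```bash
python3 -c "
from h import *
plan(wd(155,18.5,27));plan(wd(116,18.5,27))
a,d=env.capture('wrist'); cv2.imwrite('pics/d.png',a[...,::-1])
for m in env.cut_out('wrist','cap')[:2]:
    k=m['mask']&(d>0); v,u=np.nonzero(k); p=world('wrist',np.c_[u,v],depth=d[k]);print(m['confidence'],m['extent'],[st(x).tolist() for x in np.percentile(p,[2,50,98],axis=0)])
"
```

```text
axes [[-0.139, 0.99, 0.006], [0.913, 0.126, 0.389], [0.384, 0.059, -0.921]] shift/150 [-0.003 -0.03   0.063] edge frame [155.5  18.9  37.5] t 10.1333 q [ 0.026  0.515  1.441  0.069  0.791 -0.152] F [0.6 0.1 0.1]
tool y turn to station x (deg about tool z) 0.01
axes [[-0.139, 0.99, 0.006], [0.913, 0.126, 0.389], [0.384, 0.059, -0.921]] shift/150 [-0.003 -0.27  -0.038] edge frame [155.5  18.9  37.5] t 10.1333 q [ 0.026  0.515  1.441  0.069  0.791 -0.152] F [0.6 0.1 0.1]
tool y turn to station x (deg about tool z) 0.01
0.6 [45.3, 207.4, 119.7, 255.2] [[49.3, 17.8, 2.6], [71.7, 30.4, 15.8], [83.8, 35.1, 17.8]]
```

View pics/d.png

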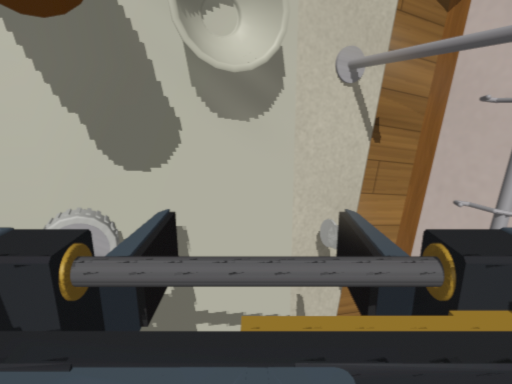

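Call:
carry_out(
  rows=[
    [1,0,-0.03,0.063,0],
    [1,0,-0.03,0.063,0],
    [1,0,-0.09,0.038,0],
    [1,0,-0.15,0.013,0],
    [1,0,-0.19,-0.004,0],
    [1,0,-0.23,-0.021,0],
    [1,0,-0.26,-0.034,0],
    [1,0,-0.27,-0.038,0],
  ],
)

```text
time: 10.9
tcp_pos: [699.5, 90.7, 186.7]
eef_rot: [1.871, 2.15, 0.441]
wrist_force: [0.9, -0.2, -0.4]
finger_gap: 91.6
grip_force: 0.1
```

Call:
carry_out(
  rows=[
    [1,0,0.06,0.025,0],
    [1,0,0.06,-0.1,0],
    [1,0,0,-0.35,0],
    [1,0,-0.3,-0.55,0],
    [1,0,-0.3,-0.75,0],
  ],
)

```text
time: 11.32
tcp_pos: [612.4, 78.4, 269.8]
eef_rot: [1.874, 2.155, 0.436]
wrist_force: [0.1, 0.9, -0.9]
finger_gap: 91.2
grip_force: 0.0
```

```bash
python3 -c "
from h import *
for c in('wrist','top'):
  env.capture(c)
a,d=env.capture('wrist'); cv2.imwrite('pics/e.png',a[...,::-1])
i=env.state()
for m in env.cut_out('wrist','cap')[:2]:
    k=m['mask']&(d>0); v,u=np.nonzero(k); p=world('wrist',np.c_[u,v],depth=d[k]);print(m['confidence'],m['extent'],[st(x).tolist() for x in np.percentile(p,[2,50,98],axis=0)])
plan(wd(24,18.5,60));
"
```

```text
0.78 [198.6, 168.8, 245.7, 213.4] [[21.1, 5.0, -0.1], [39.3, 20.3, 11.5], [59.9, 34.2, 12.9]]
0.66 [0.0, 117.7, 178.2, 296.8] [[-120.9, -6.7, -4.9], [-62.3, 38.5, -3.2], [-0.5, 72.0, -1.6]]
axes [[-0.139, 0.99, 0.005], [0.911, 0.126, 0.392], [0.387, 0.059, -0.92]] shift/150 [ 0.    -0.189  0.311] edge frame [ 31.8  18.2 114. ] t 11.5167 q [-0.004  0.261  1.636  0.081  0.848 -0.184] F [ 0.2 -0.4  0.6]
tool y turn to station x (deg about tool z) 0.0
```

View pics/e.png

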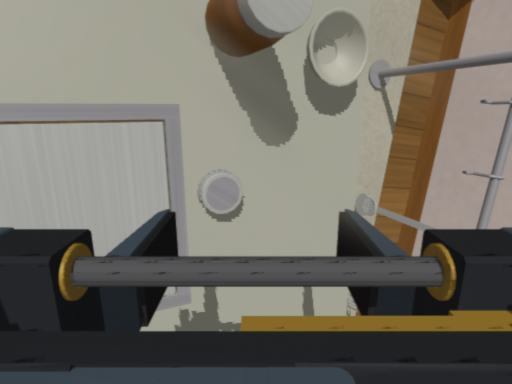

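Call:
carry_out(
  rows=[
    [1,0,-0.12,0.23,0],
    [1,0,-0.24,0.47,0],
    [1,0,-0.24,0.47,0],
    [1,0,-0.24,0.47,0],
  ],
)

```text
time: 11.85
tcp_pos: [609.8, 78.2, 191.5]
eef_rot: [1.874, 2.154, 0.437]
wrist_force: [0.7, -0.7, 0.9]
finger_gap: 91.2
grip_force: 0.0
```

```bash
python3 -c "
from h import *
plan(wd(26,19,-13))"
```

```text
axes [[-0.139, 0.99, 0.006], [0.914, 0.126, 0.385], [0.38, 0.059, -0.923]] shift/150 [-0.002 -0.105  0.277] edge frame [24.6 18.9 31.5] t 11.85 q [-0.005  0.354  1.759  0.103  0.641 -0.214] F [ 0.7 -0.7  0.9]
tool y turn to station x (deg about tool z) 0.01
```

Call:
carry_out(
  rows=[
    [1,0,-0.02,0.06,0],
    [1,0,-0.04,0.12,0],
    [1,0,-0.07,0.18,0],
    [1,0,-0.09,0.24,0],
    [1,0,-0.11,0.28,0],
    [1,0,-0.11,0.28,0],
    [1,0,-0.11,0.28,0],
  ],
)

```text
time: 12.43
tcp_pos: [611.6, 78.6, 148.6]
eef_rot: [1.871, 2.15, 0.441]
wrist_force: [0.6, -0.2, 1.5]
finger_gap: 91.0
grip_force: 0.8
```

```bash
python3 -c "
from h import *
plan(wd(26,19,-14));plan(wd(-47,19,-14))
a,d=env.capture('wrist'); cv2.imwrite('pics/f.png',a[...,::-1])
for m in env.cut_out('wrist','cap')[:2]:
    k=m['mask']&(d>0); v,u=np.nonzero(k); p=world('wrist',np.c_[u,v],depth=d[k]);print(m['confidence'],m['extent'],[st(x).tolist() for x in np.percentile(p,[2,50,98],axis=0)])
"
```

```text
axes [[-0.139, 0.99, 0.006], [0.912, 0.126, 0.389], [0.385, 0.059, -0.921]] shift/150 [-0.    -0.009  0.015] edge frame [ 26.5  19.1 -11.4] t 12.4333 q [-0.004  0.42   1.808  0.123  0.521 -0.237] F [ 0.6 -0.2  1.5]
tool y turn to station x (deg about tool z) 0.01
axes [[-0.139, 0.99, 0.006], [0.912, 0.126, 0.389], [0.385, 0.059, -0.921]] shift/150 [-0.    -0.458 -0.175] edge frame [ 26.5  19.1 -11.4] t 12.4333 q [-0.004  0.42   1.808  0.123  0.521 -0.237] F [ 0.6 -0.2  1.5]
tool y turn to station x (deg about tool z) 0.01
0.75 [261.2, 211.9, 334.1, 258.5] [[21.0, 18.9, 2.6], [35.9, 27.0, 14.8], [58.6, 34.7, 16.2]]
```

View pics/f.png

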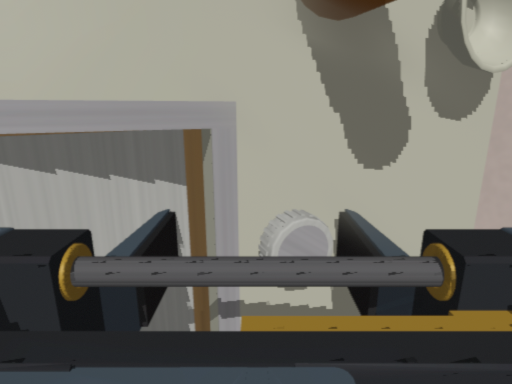

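Call:
carry_out(
  rows=[
    [1,0,-0.009,0.015,0],
    [1,0,-0.05,-0.002,0],
    [1,0,-0.09,-0.019,0],
    [1,0,-0.13,-0.036,0],
    [1,0,-0.17,-0.053,0],
    [1,0,-0.21,-0.07,0],
    [1,0,-0.25,-0.087,0],
  ],
)

```text
time: 13.12
tcp_pos: [571.6, 72.9, 146.2]
eef_rot: [1.871, 2.15, 0.442]
wrist_force: [2.9, 0.3, 2.4]
finger_gap: 91.2
grip_force: 1.6
```

Call:
carry_out(
  rows=[
    [1,0,-0.04,-0.017,0],
    [1,0,-0.08,-0.034,0],
    [1,0,-0.12,-0.051,0],
    [1,0,-0.16,-0.068,0],
    [1,0,-0.2,-0.085,0],
    [1,0,-0.21,-0.089,0],
    [1,0,-0.21,-0.089,0],
  ],
)

```text
time: 13.7
tcp_pos: [537.7, 68.2, 146.1]
eef_rot: [1.871, 2.15, 0.441]
wrist_force: [1.2, 0.4, 5.4]
finger_gap: 91.3
grip_force: 2.8
```

```bash
python3 -c "
from h import *
plan(wd(-47,19,-14))
a,d=env.capture('wrist'); cv2.imwrite('pics/g.png',a[...,::-1])
for m in env.cut_out('wrist','cap')[:2]:
    k=m['mask']&(d>0); v,u=np.nonzero(k); p=world('wrist',np.c_[u,v],depth=d[k]);print(m['confidence'],m['extent'],[st(x).tolist() for x in np.percentile(p,[2,50,98],axis=0)])
"
```

```text
axes [[-0.139, 0.99, 0.006], [0.912, 0.126, 0.389], [0.385, 0.059, -0.921]] shift/150 [-0.     0.007  0.004] edge frame [-48.2  19.1 -13.9] t 13.7 q [-0.031  0.341  1.98   0.17   0.433 -0.31 ] F [1.2 0.4 5.4]
tool y turn to station x (deg about tool z) 0.01
0.8 [260.6, 153.8, 299.9, 196.4] [[3.0, 14.8, -135.0], [20.7, 29.8, -121.7], [43.8, 43.9, -120.2]]
```

View pics/g.png

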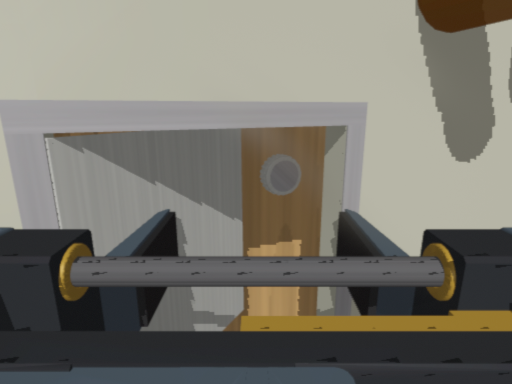

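The cap is lying on the drawer floor at px (280,175), with its top about 121 mm below the worktop. The flap is still held down, so I'll lift straight up.

Call:
carry_out(
  rows=[
    [1,0,0.03,-0.07,0],
    [1,0,0.06,-0.14,0],
    [1,0,0.09,-0.21,0],
    [1,0,0.12,-0.28,0],
    [1,0,0.2,-0.46,0],
    [1,0,0.29,-0.69,0],
    [1,0,0.39,-0.92,0],
    [1,0,0.39,-0.92,0],
  ],
)

```text
time: 14.47
tcp_pos: [540.5, 67.4, 302.5]
eef_rot: [1.866, 2.145, 0.447]
wrist_force: [2.4, 0.8, 2.1]
finger_gap: 91.7
grip_force: 0.0
```

Call:
carry_out(
  rows=[
    [1,0,0.1,-0.2,0],
    [1,0,0.2,-0.3,0],
    [1,0,0.2,-0.3,0],
    [1,0,0.2,-0.3,0],
    [1,0,0.2,-0.3,0],
    [1,0,0.2,-0.3,0],
  ],
)

```text
time: 14.97
tcp_pos: [547.5, 68.6, 347.3]
eef_rot: [1.873, 2.152, 0.439]
wrist_force: [-0.2, -0.6, -1.1]
finger_gap: 91.3
grip_force: 0.0
```

```bash
python3 -c "
from h import *
plan(wd(-47,19,-14))
a,d=env.capture('wrist'); cv2.imwrite('pics/i.png',a[...,::-1])
"
```

```text
axes [[-0.139, 0.99, 0.006], [0.914, 0.126, 0.387], [0.382, 0.059, -0.922]] shift/150 [-0.002 -0.571  1.216] edge frame [-38.5  18.1 187.3] t 14.9667 q [-0.029  0.086  1.648  0.083  1.018 -0.197] F [-0.2 -0.6 -1.1]
tool y turn to station x (deg about tool z) 0.01
```

View pics/i.png

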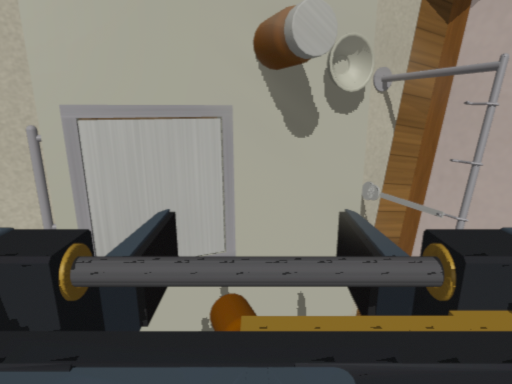

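The flap is shut and flush (px 80–225, 115–255), the cap is no longer on the worktop, and the jars and bowl haven't moved.

```bash
python3 -c "
from rig import env
print(env.sign_off())"
```

```text
the job is handed in; nothing more can be done
None
```

The cap is in the drawer and the flap has sprung shut: one finger held the flap down while the other pushed the cap over the edge, and the jars and bowl in view had not moved. I handed the job in at about 15 s. Two things to know: I first slid the cap about 20 mm towards the opening on the worktop, and I tilted the gripper about 23° (so one finger sat lower) by commanding poses beyond the arm's reach.

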